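# Eject a milled heat spreader and show it to the camera

## Task

With the mallet, drive the fixture's ejector pin down flush with its collar so that the copper heat spreader rises out of its pocket, then stand the mallet back upright on its round rubber mat. Pick the heat spreader out and hold it in the air 90 mm in front of the tilted inspection camera's lens: centred, underside squarely facing the lens, its long side running the same way as the camera's long base (not across it). Finish while still holding it there; do not press the pin with the gripper, do not touch the camera, and do not shift the other things.

Things in the scene. Friction and masses are not known exactly. Their poses are not given: they have to be found in the camera images.
- fixture: Fixed, level: orange bed 230 (x) x 160 x 12 mm, blue spoilboard 220 x 150 mm, top at 42 mm, partly under a 2 mm copper sheet (top 44 mm; opening 80 x 56 mm round the pocket). Origin: centre of underside. A pocket 66 (x) x 42 mm at x -40 mm, y 0, floor at 24 mm, holds the spreader level with the sheet: no grip until ejected. The pin is at x +70 mm, y 0 in a dark collar, 34 mm wide, top at 54 mm.
- pin (a joint): Travel of the ejector pin, m: 0 up (the start), 0.016 down, flush with its collar. It lifts the spreader by the same distance: fully driven, the spreader stands level, 16 mm proud of the copper sheet. Sprung, with a stiff friction fit: takes 9 to 14 N, steady or in blows, and stays where left. At the end of its travel the mallet's face lands on the fixed collar.
- pin_top (a point): Centre of the top of the ejector pin, a steel pin 14 mm in diameter standing upright; 70 mm above the table when up, 54 mm when driven. Use the position only.
- spreader: Loose copper heat spreader, 64 (x) x 40 (y) x 20 (z) mm, 0.24 to 0.38 kg: a plate with four ribs along x on its top, the outer ones flush with the long sides, which are flat faces 20 mm high. Origin at the centre of its flat underside, z up out of the ribbed side, x along its long side. It starts in the pocket, its axes along the fixture's.
- mallet: Loose mallet, about 0.34 kg, standing on a face of its head: an upright cylinder, 44 mm diameter, 70 mm high, white with a dark band; a level wooden handle, 22 mm diameter, sticks out towards -x, axis 35 mm above the lower face, end 175 mm from the head's axis. Origin at the centre of the lower face, z up. Mass centre about 17 mm from the axis towards the handle.
- mat: Fixed round black rubber mat, 120 mm diameter, 6 mm thick, on which the mallet stands at the start. Origin at the centre of its underside on the table.
- camera: Inspection camera head, fixed on a grey stand: black box 48 x 48 mm, round lens 42 mm diameter at its upper end. Origin: centre of the lens face, 98 mm above the table; z out of the lens along the line of sight, up and tilted 20 degrees from vertical to the robot's side. y is level; x lies in the tilt plane, along the stand's long base (120 x 85 x 14 mm). A post, 95 mm high, stands on its +x side.
- focus (a point): The camera's focus point: 90 mm out from the lens along the camera's z, about 183 mm above the table. The centre of the spreader's underside belongs here, with the spreader's z along the camera's z and its x along the camera's x (either way round).
- cam_stand: The camera's whole fixed stand, with the head on it; not to be touched. Origin on the table, x along its long base (from 55 mm on the robot's side to 65 mm on the far side of the origin).
- tub: Grey plastic tub, 64 mm diameter, 60 mm high, beyond the fixture; origin at its underside. Leave it.
- wrench: Steel wrench lying on the table beyond the fixture; leave it.
- brush: Small brush lying on the table beyond the fixture; leave it.
There are look-alikes about, which are no part of the job. There is more than one size of the mallet; the job needs the middle-sized.

How it is judged:
On the way, in this order (a step that is already met when the one before it is completed fails the run):
1. the ejector pin is driven down with the mallet's head on it (value of joint pin above 0.0135 m and distance between mallet and pin_top below 0.08 m).
2. the mallet stands released on its mat (horizontal distance between mallet and mat below 0.045 m and angle between mallet's own z axis and vertical below 0.15 rad and height (world z) of mallet below 0.02 m and contact force between mallet and the fingers below 0.1 N), for 0.2 s.
At the end, for the whole second after the job is handed in: Spreader held still in the fingers, underside centre within 15 mm of the focus point, square to the line of sight within 8 degrees, long side along the camera's x within 10 degrees; pin still down (over 13.5 mm); mallet upright, released, within 45 mm of the mat's centre (all of step 2 and distance between spreader and focus below 0.015 m and angle between the z axis of spreader and the z axis of camera, either way round below 0.14 rad and angle between the x axis of spreader and the x axis of camera, either way round below 0.17 rad and height (world z) of spreader above 0.14 m and contact force between spreader and the fingers above 2 N and contact force between spreader and fixture below 0.1 N and linear speed of spreader below 0.02 m/s and value of joint pin above 0.0135 m); the arm keeps its last pose, push and grip.
It fails at once if the ejector pin is pressed with the gripper or arm instead of the mallet (contact force between pin and the fingers above 2 N or contact force between pin and the arm above 2 N).
It fails at once if the camera or its stand is touched (contact force between cam_stand and anything else above 1 N).
It fails at once if a bystander is shifted by over 20 mm (distance of any of tub, wrench, brush from where it was at the start of the episode above 0.02 m).
It also fails if it takes over 58 s, if anything falls off the work surface, if the arm or the gripper's body presses on something with over 40 N, if the wrist force passes 120 N, or if a joint passes its speed limit or range.

## Robot

A 6-joint arm with a two-finger parallel gripper is mounted at the origin on the work surface. World frame = base frame: x ahead of the robot, y to its left, z up, the work surface at z = 0. Lengths are in m, angles in rad, forces in N, time in s.
With the tool pointing down it reaches from about 0.4 to 0.925 m from the base axis. Payload 12.5 kg.
Tool frame: the origin (TCP) lies at the very end of the fingers, on their centre line; the grasp point (between the pads) lies 19 mm behind it; z points along the fingers, y is the line along which they close (so a half turn about z gives the same grasp; the last joint's range is limited). The gripper opens to 95 mm and grips with 3 to 60 N. Pads are 20 mm wide; open, the fingers measure 119 mm over their backs; the gripper's body (75 mm by 180 mm) begins 59 mm behind the grasp point.
Start: joints at [-1.415, 0.491, 1.559, -0, 1.092, -0.106], TCP at [0.162, -0.604, 0.215] pointing down, gripper open.
Joint ranges: [-3.1, 3.1], [-0.84, 2.19], [0.05, 2.79], [-1.13, 4.28], [0.06, 2.93], [-2.69, 2.69]. Speed limits (rad/s): [2.22, 2.22, 2.79, 3.14, 3.14, 3.14].

## Interface

Orientations are given as a unit quaternion [x, y, z, w].
In Python, from plant import bot, snapshot, models gives the robot as it stands. The module is installed in compiled form; this text tells all that it offers.
- The arm moves only by the shell command python3 -m crank 'ROWS' [OPENING] [FORCE]. ROWS is JSON, a list of rows, each a list of 6 numbers: the shift along the tool's x, y, z in units of 0.4 m (1.0 is 0.4 m), then the turn, a rotation vector about the tool's x, y, z in units of 360 degrees (1.0 is 360 degrees). In form: [[tx, ty, tz, ax, ay, az], ...]. A call has 1 to 5 rows; each row is the pose to reach, as a shift and turn from the pose commanded when the call began, along the tool's axes at that moment, turning the shorter way round; what a row does not reach only later rows make up. A row lasts 1/12 s, in which the tool goes at most 41.7 mm and 7.16 degrees, less where a joint would pass 70% of its speed; a pose out of reach is approached as far as the arm can. A call with a number of a shift or a turn outside -1 to 1 is refused whole. A call with a gripper value outside its range is refused whole. OPENING is the opening, from -1 (shut) to 1 (fully open), set as the call begins (- or left out, the last holds). The fingers move at their own pace and stop on an object; FORCE is the grip in N (left out, the last holds). Time passes only in rows, so rows that repeat a pose let the fingers close. It gives the time, the measured TCP pose, the force, the opening and the grip force at its end, in the units of the state.
- bot.get_obs(): the state, without advancing time (a new reading comes with each control period).
- snapshot(name): name is "scene" or "side" or "wrist"; returns a dict with "img" (480x640x3 uint8, red, green, blue), "depth" (480x640 float32, m along the optical axis (not along the pixel's ray), 0 where there is no reading), "fovy" (degrees; the focal length in pixels is half the picture's height over the tangent of half this angle, whatever the lens; pixels are square), "cx", "cy" (the principal point, pixels), "k1" (the pictures are not rectified: a ray, as slopes to the right and down, at radius r is drawn at 1 + k1 r^2 times it, then the intrinsics apply), "R" (3x3) and "t" (3): a world point X has camera coordinates R X + t. Camera axes: x right, y down, z forward; pixel columns grow to the right and rows downward; lengths in m; the calibration is good to about 2 mm. A picture is of the moment at which its call begins.
- bot.sign_off(): hands the job in; it is judged then, once.
Trained networks look in the newest picture that a camera, given by its name, has taken for a name from the list of things; names that differ only in an ending like _2 or _b are one class to them, and where a whole thing is asked for, a point or a joint stands for the part that bears it (a point fixed in the world has none). Each returns a list of dicts, best first, with "p" (0 to 1); they miss things now and then, are a little off and sometimes report something else, mostly with a low value. They report only what shows in the picture. A call takes as long as a camera call. They do not tell look-alikes from the thing itself.
- models.silhouettes(label, camera): "pixels" (480x640 bool, what is visible of it) and "bbox" ([centre column, centre row, width, height] as shares, 0 to 1, of the picture: columns of its width, rows of its height, round what is visible of it).
- models.tip_of(label, camera): "at" ([column, row] as shares, 0 to 1, of the picture: columns of its width, rows of its height: a listed point, or the origin of a listed thing).
The state is a dict: "t": time; "joint_positions": joint angles; "qvel": joint speeds; "effort": joint torques, N m; "position": TCP position; "ee_rot": TCP orientation; "force": force on the tool from outside, world axes, zero at the start; "moment": the same for the moment, N m; "opening": finger opening in m; "grip_force": force on a finger pad.
Only numpy, scipy, OpenCV 4.12 (cv2) and the standard library are available. Lean on these libraries where they do the work, as an engineer would, in place of code of your own. Each camera call takes 0.05 s, during which the arm holds its last target. There are 200 camera calls.

## Working session

There is one attempt and no reset: what is moved stays moved. The work goes in short steps, Python scripts to look and compute and a shell command to move; the robot and the scene stay as the last step left them, time stands still between calls to the robot, and variables do not carry over. Pictures are saved under pics/ and viewed, at most 10 in all, crops included, and the job is handed in when it is done.

```bash
mkdir -p pics; cat > h.py <<'E'
import numpy as np,cv2
from plant import bot,snapshot,models
from scipy.spatial.transform import Rotation as Rn
def snap(n):
    s=snapshot(n); s['f']=240/np.tan(np.radians(s['fovy'])/2); s['R']=np.array(s['R']);s['t']=np.array(s['t']); return s
def undist(s,uv):
    K=np.array([[s['f'],0,s['cx']],[0,s['f'],s['cy']],[0,0,1]])
    return cv2.undistortPoints(np.array(uv,float).reshape(-1,1,2),K,np.array([s['k1'],0,0,0.]),None,None,None).reshape(-1,2) if 0 else und(s,uv)
def und(s,uv):
    d=(np.array(uv,float).reshape(-1,2)-[s['cx'],s['cy']])/s['f']; p=d.copy()
    for _ in range(30): p=d/(1+s['k1']*(p**2).sum(1,keepdims=True))
    return p
def ray(s,uv):
    p=undist(s,uv); d=np.c_[p,np.ones(len(p))]@s['R']; return -s['R'].T@s['t'],d
def atz(s,uv,z):
    c,d=ray(s,uv); return c+d*((z-c[2])/d[:,2])[:,None]
def cloud(s,mask=None):
    v,u=np.nonzero((s['depth']>0)&(mask if mask is not None else True))
    p=undist(s,np.c_[u,v]); z=s['depth'][v,u]
    return (np.c_[p,np.ones(len(p))]*z[:,None]-s['t'])@s['R'], np.c_[u,v]
def proj(s,X):
    c=np.atleast_2d(X)@s['R'].T+s['t']; p=c[:,:2]/c[:,2:]; p=p*(1+s['k1']*(p**2).sum(1,keepdims=True)); return p*s['f']+[s['cx'],s['cy']]
def save(s,n): cv2.imwrite('pics/'+n,s['img'][:,:,::-1])
def tri(a,ua,b,ub):
    c1,d1=ray(a,ua);c2,d2=ray(b,ub);d1=d1[0];d2=d2[0]
    k=np.linalg.lstsq(np.c_[d1,-d2],c2-c1,rcond=None)[0]; p=c1+d1*k[0];q=c2+d2*k[1]; return (p+q)/2,np.linalg.norm(p-q)
def move(pos,Rt,o=None):
    "rows values from current pose to target"
    o=o or bot.get_obs(); R0=Rn.from_quat(o['ee_rot'])
    return np.round(np.r_[R0.inv().apply(np.array(pos)-o['position'])/0.4,(R0.inv()*Rt).as_rotvec()/(2*np.pi)],4)
E
python3 - <<'E'
from h import *
np.set_printoptions(precision=3,suppress=True)
print(bot.get_obs())
for n in ['scene','side']:
    s=snap(n); save(s,n+'0.png'); print(n,s['f'],s['k1'],-s['R'].T@s['t'],s['R'][2])
    for l in ['mallet','mat','pin_top','fixture','spreader','camera','cam_stand','tub','focus']:
        for d in models.tip_of(l,n):
            uv=np.array(d['at'])*[640,480]; print(l,round(d['p'],2),uv,atz(s,uv,dict(mat=0,pin_top=.07,spreader=.024,camera=.098,mallet=.006,focus=.183).get(l,0))[0])
E
```

```text
{'t': 0.0, 'joint_positions': array([-1.415,  0.492,  1.559, -0.   ,  1.092, -0.106]), 'qvel': array([ 0.   , -0.   , -0.002,  0.002, -0.002,  0.   ]), 'effort': array([  0.002, -61.264, -25.818,   0.069,   0.048,  -0.   ]), 'position': array([ 0.162, -0.603,  0.214]), 'ee_rot': array([ 0.991,  0.131, -0.   , -0.001]), 'force': array([ 0.153, -0.762, -0.207]), 'moment': array([-0.025, -0.047, -0.017]), 'grip_force': 0.0, 'opening': 0.09519651083367524}
scene 462.98252339136843 -0.08836359973097553 [ 1.028 -0.155  0.953] [-0.472  0.261 -0.842]
mallet 0.83 [349.504 181.296] [0.374 0.301 0.006]
mallet 0.77 [410.304 253.2  ] [0.637 0.307 0.006]
mallet 0.68 [413.376 169.008] [0.426 0.473 0.006]
mat 0.81 [404.288 252.384] [0.625 0.299 0.   ]
mat 0.21 [156.608 345.312] [ 0.544 -0.301  0.   ]
pin_top 0.54 [273.728 270.   ] [ 0.545 -0.005  0.07 ]
fixture 0.92 [256.384 264.816] [ 0.473 -0.023  0.   ]
spreader 0.8 [238.912 253.392] [ 0.438 -0.048  0.024]
camera 0.57 [153.088 346.512] [ 0.592 -0.293  0.098]
camera 0.17 [168.896 356.88 ] [ 0.628 -0.273  0.098]
cam_stand 0.91 [170.112 358.512] [ 0.587 -0.285  0.   ]
tub 0.89 [323.2   376.608] [ 0.785 -0.021  0.   ]
side 463.28018463862094 -0.0792776780415855 [0.238 0.906 0.855] [ 0.3   -0.706 -0.642]
mallet 0.88 [262.4  320.88] [0.637 0.307 0.006]
mallet 0.8 [323.392 418.896] [0.409 0.48  0.006]
mallet 0.67 [371.52  355.584] [0.369 0.3   0.006]
mat 0.91 [268.608 318.48 ] [0.629 0.29  0.   ]
pin_top 0.54 [344.832 232.896] [ 0.548 -0.001  0.07 ]
fixture 0.93 [369.216 257.904] [ 0.476 -0.007  0.   ]
spreader 0.69 [383.424 246.72 ] [ 0.448 -0.04   0.024]
spreader 0.17 [366.4   194.784] [ 0.57  -0.258  0.024]
camera 0.88 [363.328 170.304] [ 0.591 -0.276  0.098]
cam_stand 0.36 [348.416 235.008] [ 0.562 -0.077  0.   ]
tub 0.76 [274.88  229.104] [ 0.771 -0.018  0.   ]
tub 0.4 [241.6   274.608] [0.764 0.186 0.   ]
focus 0.47 [384.576 246.912] [0.405 0.141 0.183]
```

View pics/scene0.png

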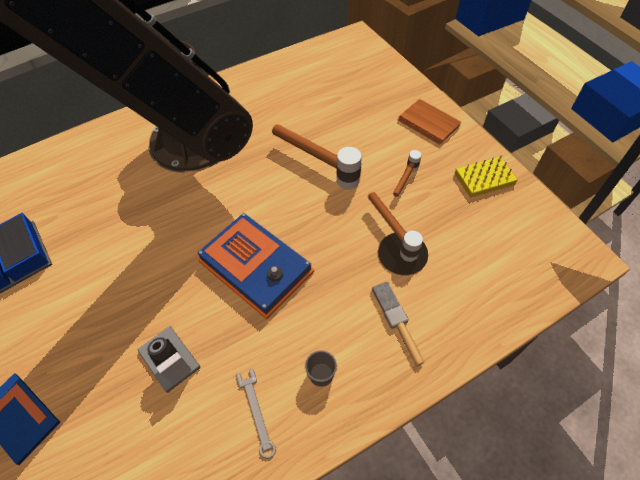

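View pics/side0.png

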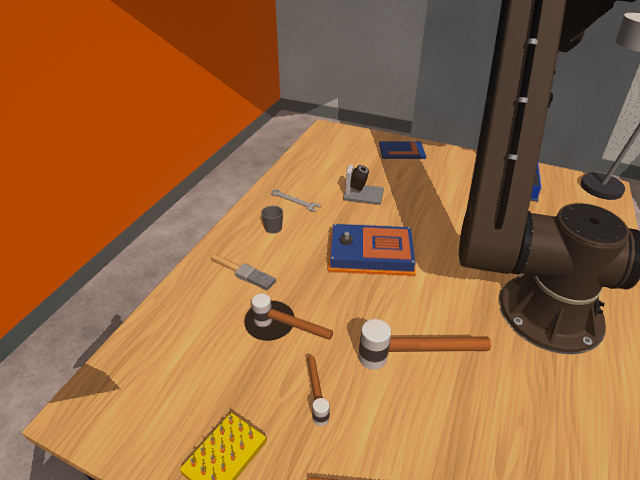

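Scene: the middle-sized mallet stands on the mat at about (410,250), with its handle running to (372,197). The big one is at (348,165) and the small one at (412,160). The fixture is at (255,265) with its pin at (274,271), and the camera stand is at (168,357). Next I'll measure with depth.

```bash
cat > m.py <<'E'
from h import *
np.set_printoptions(precision=4,suppress=True)
S={n:snap(n) for n in ['scene','side']}
C={n:cloud(s)[0] for n,s in S.items()}
def circ(P):
    P=P.astype(np.float32); (c,r)=cv2.minEnclosingCircle(P); return np.r_[c,r]
def near(P,c,r,z0,z1): 
    return P[(np.hypot(*(P[:,:2]-c).T)<r)&(P[:,2]>z0)&(P[:,2]<z1)]
for n,P in C.items():
    col=None
    print(n)
    q=near(P,[.637,.307],.05,.066,.09); print('head top',len(q),np.median(q[:,2]),q[:,:2].mean(0),circ(q[:,:2]))
    q=near(P,[.627,.297],.08,.004,.0085); print('mat',len(q),np.median(q[:,2]),circ(q[:,:2]))
    q=near(P,[.637,.307],.2,.03,.056); d=np.hypot(*(q[:,:2]-[.637,.307]).T); q=q[d>.05]
    m=q.mean(0); w=np.linalg.svd(q-m)[2][0]; print('handle',len(q),m,w,np.percentile(q[:,2],[5,50,95,99]),np.degrees(np.arctan2(w[1],w[0])), np.percentile((q-m)@w,[1,99]))
    q=near(P,[.475,-.015],.17,.036,.05); print('fixtop',len(q),np.percentile(q[:,2],[10,50,90]),cv2.minAreaRect(q[:,:2].astype(np.float32)))
    q=near(P,[.546,-.003],.03,.060,.08); print('pin',len(q),np.percentile(q[:,2],[50,90]),q[:,:2].mean(0),circ(q[:,:2]) if len(q) else 0)
    q=near(P,[.59,-.285],.11,.007,.018); print('base',len(q),np.median(q[:,2]),cv2.minAreaRect(q[:,:2].astype(np.float32)))
    q=near(P,[.59,-.285],.06,.05,.13); print('cam',len(q),q.mean(0),np.percentile(q[:,2],[50,90,99]))
    m=[d for d in models.silhouettes('spreader',n)]
    for d in m[:2]:
        q,_=cloud(S[n],d['pixels']); print('spr',d['p'],np.array(d['bbox'])*[640,480,640,480],np.median(q,0),cv2.minAreaRect(q[:,:2].astype(np.float32)))
a,b=S['scene'],S['side']
t={}
for l in ['mallet','mat','pin_top','camera','spreader','cam_stand']:
    A=[np.array(d['at'])*[640,480] for d in models.tip_of(l,'scene')];B=[np.array(d['at'])*[640,480] for d in models.tip_of(l,'side')]
    for x in A:
        for y in B:
            p,e=tri(a,x,b,y)
            if e<.02: print(l,p,e)
E
python3 m.py
```

```text
scene
head top 282 0.0754487253536894 [0.6384 0.2998] [0.6371 0.3019 0.023 ]
mat 907 0.005915886752647259 [0.6183 0.2958 0.0734]
handle 491 [0.5193 0.3132 0.0462] [ 0.8415 -0.5327  0.0897] [0.032  0.0487 0.0529 0.0546] -32.33527131017835 [-0.0938  0.0656]
fixtop 5309 [0.0397 0.0425 0.0452] ((0.4772524833679199, -0.026566028594970703), (0.22332367300987244, 0.1527947634458542), 18.854520797729492)
pin 41 [0.0684 0.0713] [ 0.5458 -0.0036] [ 0.5455 -0.0034  0.0066]
base 975 0.013974992965581587 ((0.5877114534378052, -0.287191778421402), (0.12289728224277496, 0.08512795716524124), 11.048534393310547)
cam 991 [ 0.6197 -0.2803  0.0887] [0.0934 0.1012 0.1051]
spr 0.6 [239.424 250.032  28.608  24.096] [ 0.4399 -0.0388  0.0407] ((0.43815362453460693, -0.038586512207984924), (0.0663914903998375, 0.04432274028658867), 19.852800369262695)
side
head top 247 0.07392518925033713 [0.6361 0.3061] [0.6374 0.3032 0.0223]
mat 632 0.005450450366447136 [0.6189 0.2942 0.0676]
handle 628 [0.5161 0.3202 0.045 ] [-0.8808  0.4645 -0.0919] [0.0314 0.0473 0.0523 0.0537] 152.19370742722705 [-0.0668  0.0847]
fixto
[... 488 characters left out ...]
26306, -0.039086148142814636), (0.06298058480024338, 0.04658975452184677), 16.301424026489258)
spr 0.7 [370.944 249.264  87.488  48.72 ] [0.4759 0.0096 0.0396] ((0.4829297363758087, -0.05065546929836273), (0.23851807415485382, 0.21850484609603882), 18.573495864868164)
mallet [ 0.3684  0.2961 -0.003 ] 0.004004134172845993
mallet [0.4108 0.4759 0.0059] 0.008142327266662669
mallet [0.6342 0.3083 0.011 ] 0.00022772284533946813
mat [0.6266 0.2967 0.0001] 0.0015846424803221775
pin_top [ 0.5393 -0.0064  0.0641] 0.0013578081058615258
camera [ 0.5994 -0.2899  0.0967] 0.001280263031167452
spreader [ 0.4411 -0.0428  0.025 ] 2.1397166471052084e-05
cam_stand [ 0.5778 -0.2891  0.0011] 0.003922851200185784
```

```bash
python3 - <<'E'
from h import *
np.set_printoptions(precision=4,suppress=True)
for n in ['scene','side']:
    s=snap(n)
    for d in models.silhouettes('mallet',n):
        q,_=cloud(s,d['pixels']); q=q[np.hypot(*(q[:,:2]-[.637,.303]).T)<.2]
        if len(q)<200: continue
        r=np.hypot(*(q[:,:2]-[.637,.303]).T); h=q[(r>.04)&(q[:,2]>.03)&(q[:,2]<.06)]
        m=np.median(h,0); v=h[:,:2]-[.637,.303]; 
        print(n,d['p'],len(h),np.percentile(h[:,2],[50,95]),np.degrees(np.median(np.arctan2(v[:,1],v[:,0]))),r.max())
        l=cv2.fitLine(h[:,:2].astype(np.float32),cv2.DIST_HUBER,0,.01,.01).ravel(); print(np.degrees(np.arctan2(l[1],l[0])),l)
o=bot.get_obs(); R=Rn.from_quat(o['ee_rot']); print(R.as_matrix())
print(move([.50,-.28,.40],R))
s=snap('wrist'); print(s['f'],R.inv().apply(-s['R'].T@s['t']-o['position']),R.inv().apply(s['R'][2]),R.inv().apply(s['R'][0]))
E
```

```text
scene 0.91 448 [0.0492 0.0533] -174.31181924804932 0.17477603935295993
-1.8872482 [ 0.9995 -0.0329  0.546   0.2992]
side 0.76 581 [0.0482 0.0522] 174.94609214169955 0.1744452595545569
-1.0727676 [ 0.9998 -0.0187  0.5178  0.3115]
  return _methods._mean(a, axis=axis, dtype=dtype,
  ret = um.true_divide(
Traceback (most recent call last):
IndexError: index -1 is out of bounds for axis 0 with size 0
```

```bash
python3 - <<'E'
from h import *
np.set_printoptions(precision=4,suppress=True)
o=bot.get_obs(); R=Rn.from_quat(o['ee_rot']); print(R.as_matrix())
print(move([.50,-.28,.40],R))
s=snap('wrist'); print(s['f'],R.inv().apply(-s['R'].T@s['t']-o['position']),R.inv().apply(s['R'][2]),R.inv().apply(s['R'][0]))
E
```

```text
[[ 0.9659  0.2588  0.    ]
 [ 0.2588 -0.9659 -0.0001]
 [-0.      0.0001 -1.    ]]
[ 1.0262 -0.5628 -0.4634  0.      0.      0.    ]
350.6336961267532 [ 0.0757 -0.0003 -0.1702] [-0.2685  0.0007  0.9633] [-0.0005  1.     -0.0009]
```

```bash
python3 -m crank '[[1,-0.55,-0.45,0,0,0],[1,-0.55,-0.45,0,0,0],[1,-0.55,-0.45,0,0,0],[1,-0.55,-0.45,0,0,0],[1,-0.55,-0.45,0,0,0]]'; python3 -m crank '[[0.6,-0.32,-0.25,0,0,0],[0.6,-0.32,-0.25,0,0,0],[0.6,-0.32,-0.25,0,0,0],[0.6,-0.32,-0.25,0,0,0],[0.6,-0.32,-0.25,0,0,0]]'; python3 - <<'E'
from h import *
print(move([.50,-.28,.38],Rn.from_quat(bot.get_obs()['ee_rot'])),bot.get_obs()['joint_positions'])
E
```

```text
t: 2.47
position: [0.3026, -0.4681, 0.2919]
ee_rot: [0.991, 0.13, 0.0, 0.0]
force: [0.5, -1.6, -0.3]
opening: 0.0949
grip_force: 0.0
t: 2.88
position: [0.4455, -0.3343, 0.3639]
ee_rot: [0.991, 0.131, 0.0, 0.0]
force: [0.8, -1.5, 0.9]
opening: 0.0951
grip_force: 0.0
[ 0.1667 -0.0959 -0.0401  0.      0.      0.    ] [-7.62295397e-01  2.74875440e-01  1.50039678e+00 -1.14709915e-04
  1.36575734e+00  5.46752573e-01]
```

```bash
python3 -m crank '[[0.14,-0.1,-0.03,0,0,0],[0.14,-0.1,-0.03,0,0,0],[0.14,-0.1,-0.03,0,0,0]]'; python3 - <<'E'
from h import *
np.set_printoptions(precision=4,suppress=True)
s=snap('wrist'); save(s,'w1.png')
for l in ['camera','cam_stand']:
    for d in models.tip_of(l,'wrist'):
        uv=np.array(d['at'])*[640,480]; print(l,d['p'],uv,atz(s,uv,.098 if l=='camera' else 0))
P,uv=cloud(s); sel=(np.hypot(*(P[:,:2]-[.59,-.285]).T)<.12)
q=P[sel&(P[:,2]>.008)&(P[:,2]<.018)]; print(np.median(q[:,2]),cv2.minAreaRect(q[:,:2].astype(np.float32)))
g=s['img'].mean(2)[uv[:,1],uv[:,0]]
for lo in (.06,.08,.09):
    k=sel&(P[:,2]>lo)&(P[:,2]<.13)&(g<90); print(lo,k.sum(),P[k].mean(0),P[k][:,2].max())
E
```

```text
t: 3.13
position: [0.4909, -0.2793, 0.3762]
ee_rot: [0.991, 0.133, 0.001, 0.0]
force: [-0.2, 0.3, 0.6]
opening: 0.095
grip_force: 0.0
camera 0.73 [352.192 122.976] [[ 0.596  -0.2922  0.098 ]]
cam_stand 0.56 [344.    133.104] [[ 0.5862 -0.2917  0.    ]]
cam_stand 0.24 [156.224 157.296] [[ 0.4776 -0.0265  0.    ]]
0.014171604119022279 ((0.58907151222229, -0.28899726271629333), (0.11994834989309311, 0.08496078848838806), 10.739396095275879)
0.06 1023 [ 0.6061 -0.2848  0.0895] 0.10648894702268846
0.08 872 [ 0.6077 -0.2854  0.092 ] 0.10648894702268846
0.09 478 [ 0.5978 -0.2882  0.0976] 0.10648894702268846
```

View pics/w1.png

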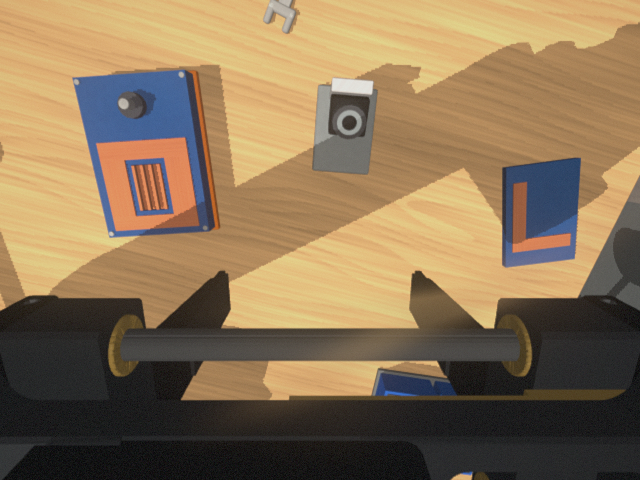

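The wrist view shows the lens at (349,121), the base at (346,128), the pin at (131,104) and the spreader at (150,187). These agree with the fixed cameras. On to the mallet.

```bash
cat > t.py <<'E'
from h import *
import sys
np.set_printoptions(precision=4,suppress=True)
def down(yaw): # tool x at yaw deg, pointing down
    return Rn.from_euler('z',yaw,degrees=True)*Rn.from_euler('x',180,degrees=True)
if __name__=='__main__':
    a=[float(x) for x in sys.argv[1:]]
    print(move(a[:3],down(a[3])))
E
python3 t.py .637 .303 .20 -1.5
```

```text
[ 0.7398 -1.3178  0.4366  0.      0.0001  0.046 ]
```

```bash
python3 -m crank '[[0.5,-0.88,0.2,0,0,0.03],[0.5,-0.88,0.2,0,0,0.03],[0.5,-0.88,0.2,0,0,0.03],[0.5,-0.88,0.2,0,0,0.03],[0.5,-0.88,0.2,0,0,0.03]]'; python3 -m crank '[[0.3,-0.55,0.13,0,0,0],[0.3,-0.55,0.13,0,0,0],[0.3,-0.55,0.13,0,0,0],[0.3,-0.55,0.13,0,0,0],[0.3,-0.55,0.13,0,0,0]]'|head -2;python3 t.py .637 .303 .20 -1.5
```

```text
t: 3.7
position: [0.5389, -0.0869, 0.3345]
ee_rot: [0.999, 0.035, -0.0, 0.0]
force: [1.0, 0.5, -0.4]
opening: 0.0949
grip_force: 0.0
t: 4.12
position: [0.6241, 0.0988, 0.292]
[ 0.0687 -0.507   0.2299  0.      0.      0.0155]
```

```bash
python3 -m crank '[[0,-0.5,0.04,0,0,0.0155],[0,-0.5,0.04,0,0,0.0155],[0,-0.5,0.04,0,0,0.0155],[0,-0.5,0.04,0,0,0.0155],[0,-0.5,0.04,0,0,0.0155]]'|head -2; python3 - <<'E'
from h import *
from t import down
np.set_printoptions(precision=4,suppress=True)
s=snap('wrist'); save(s,'w2.png')
P,uv=cloud(s)
r=np.hypot(*(P[:,:2]-[.637,.303]).T); q=P[(r<.045)&(P[:,2]>.066)&(P[:,2]<.09)]
print('top',len(q),np.median(q,0),cv2.minEnclosingCircle(q[:,:2].astype(np.float32)))
h=P[(r>.05)&(r<.17)&(P[:,2]>.035)&(P[:,2]<.06)&(abs(P[:,1]-.305)<.05)]
print(len(h),np.percentile(h[:,2],[50,95]),cv2.fitLine(h[:,:2].astype(np.float32),cv2.DIST_HUBER,0,.01,.01).ravel())
q=P[(r<.1)&(P[:,2]>.004)&(P[:,2]<.009)]; print('mat',cv2.minEnclosingCircle(q[:,:2].astype(np.float32)))
for l in ['mallet','mat']:
  for d in models.tip_of(l,'wrist'): print(l,d['p'],atz(s,np.array(d['at'])*[640,480],.006 if l=='mallet' else 0))
E
```

```text
t: 4.53
position: [0.6088, 0.299, 0.2759]
top 1336 [0.6388 0.3014 0.0761] ((0.6379562616348267, 0.30146223306655884), 0.02203046903014183)
1644 [0.0503 0.0525] [ 0.9997 -0.026   0.5303  0.3043]
mat ((0.6372946500778198, 0.2780938744544983), 0.07759569585323334)
mallet 0.83 [[0.6387 0.2987 0.006 ]]
mallet 0.6 [[0.3689 0.2994 0.006 ]]
mat 0.76 [[0.6289 0.2954 0.    ]]
```

View pics/w2.png

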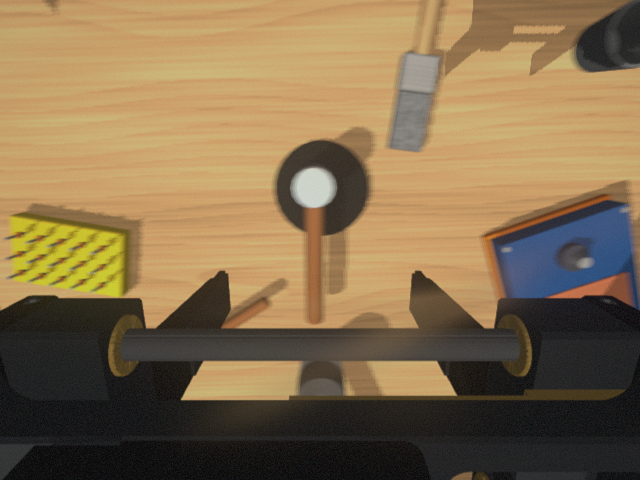

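```bash
python3 t.py .638 .3014 .13 -1.5; python3 t.py .638 .3014 .04 -1.5
```

```text
[ 0.0735 -0.0088  0.3638  0.0001  0.0002  0.0006]
[ 0.0738 -0.009   0.5888  0.0001  0.0002  0.0006]
```

```bash
python3 -m crank '[[0.0737,-0.009,0.1,0,0,0.0006],[0.0737,-0.009,0.2,0,0,0.0006],[0.0737,-0.009,0.3,0,0,0.0006],[0.0737,-0.009,0.37,0,0,0.0006],[0.0737,-0.009,0.42,0,0,0.0006]]' 1|head -2
python3 -m crank '[[0,0,0.06,0,0,0],[0,0,0.12,0,0,0],[0,0,0.165,0,0,0],[0,0,0.165,0,0,0],[0,0,0.165,0,0,0]]';python3 t.py .638 .3014 .04 -1.5
```

```text
t: 5.1
position: [0.6379, 0.2976, 0.1046]
t: 5.52
position: [0.6389, 0.2988, 0.0423]
ee_rot: [1.0, -0.015, -0.001, 0.0]
force: [0.3, -0.1, 0.6]
opening: 0.0949
grip_force: 0.0
[-0.0023 -0.0064  0.0057  0.0001  0.0002 -0.0006]
```

```bash
for i in 1 2 3; do python3 -m crank '[[0,0,0,0,0,0],[0,0,0,0,0,0],[0,0,0,0,0,0],[0,0,0,0,0,0]]' -1 45; done
```

```text
t: 5.85
position: [0.6388, 0.3008, 0.0438]
ee_rot: [1.0, -0.014, 0.001, -0.0]
force: [-0.2, -0.1, -0.2]
opening: 0.074
grip_force: 0.0
t: 6.18
position: [0.6384, 0.3009, 0.0427]
ee_rot: [1.0, -0.014, 0.0, 0.0]
force: [0.3, -0.2, 0.6]
opening: 0.0471
grip_force: 0.0
t: 6.52
position: [0.6385, 0.3009, 0.0426]
ee_rot: [1.0, -0.014, 0.0, -0.0]
force: [-0.6, 0.7, 0.9]
opening: 0.0434
grip_force: 45.0
```

```bash
python3 -m crank '[[0,0,-0.05,0,0,0],[0,0,-0.12,0,0,0],[0,0,-0.2,0,0,0],[0,0,-0.28,0,0,0],[0,0,-0.32,0,0,0]]'; python3 -m crank '[[0,0.06,-0.06,0,0,0],[-0.05,0.14,-0.06,0,0,0],[-0.1,0.24,-0.06,0,0,0],[-0.14,0.34,-0.06,0,0,0],[-0.18,0.43,-0.06,0,0,0]]'; python3 t.py .5443 -.0035 .17 -1.5
```

```text
t: 6.93
position: [0.6392, 0.301, 0.1743]
ee_rot: [1.0, -0.014, 0.002, -0.001]
force: [0.3, 1.7, -3.0]
opening: 0.0435
grip_force: 45.0
t: 7.35
position: [0.5612, 0.1315, 0.1943]
ee_rot: [1.0, -0.014, -0.0, 0.0]
force: [1.0, -1.4, -2.9]
opening: 0.0436
grip_force: 45.0
[-0.033   0.3384  0.061   0.0001  0.0001 -0.0001]
```

```bash
python3 -m crank '[[-0.01,0.1,0,0,0,0],[-0.03,0.2,0,0,0,0],[-0.033,0.29,0,0,0,0],[-0.033,0.32,0.02,0,0,0],[-0.033,0.335,0.04,0,0,0]]'|head -2; python3 -m crank '[[0,0,0.02,0,0,0],[0,0,0.02,0,0,0]]'; python3 - <<'E'
from h import *
np.set_printoptions(precision=4,suppress=True)
s=snap('side')
P,_=cloud(s); o=bot.get_obs()
q=P[(np.hypot(*(P[:,:2]-o['position'][:2]).T)<.022)]; print('lowest pts near',np.percentile(q[:,2],[1,5,20]))
save(s,'s2.png'); cv2.imwrite('pics/s2c.png',cv2.resize(s['img'][150:300,250:450,::-1],None,fx=4,fy=4))
s=snap('scene'); cv2.imwrite('pics/c2.png',cv2.resize(s['img'][180:330,180:380,::-1],None,fx=4,fy=4))
E
python3 t.py .5443 -.0035 .0986 -1.5
```

```text
t: 7.77
position: [0.5456, -0.0029, 0.1785]
t: 7.93
position: [0.545, 0.0, 0.1686]
ee_rot: [1.0, -0.014, -0.002, -0.0]
force: [-0.6, 0.7, -2.4]
opening: 0.0437
grip_force: 45.0
lowest pts near [0.0364 0.0393 0.0437]
[-0.0027  0.0103  0.1786 -0.      0.0002 -0.    ]
```

View pics/s2c.png

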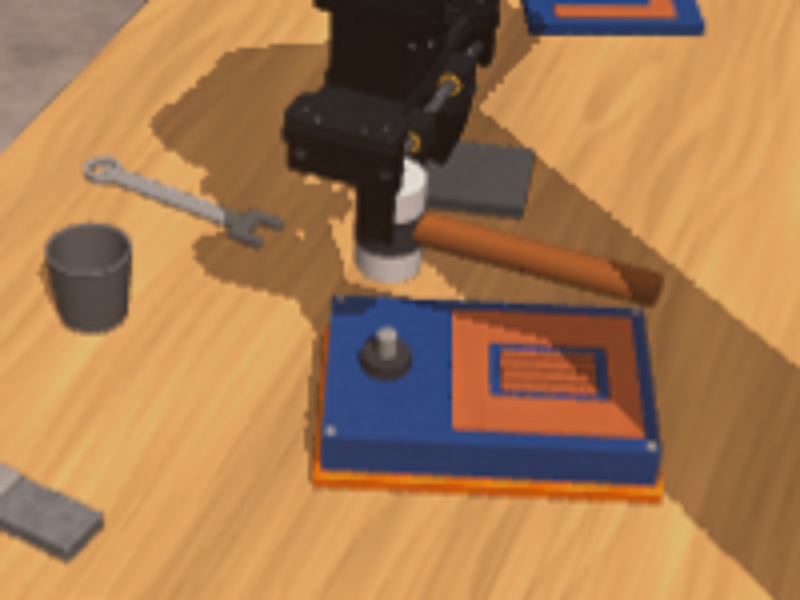

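The mallet is held level, above the pin at crop (387,335). Now I press.

```bash
python3 -m crank '[[-0.002,0.0085,0.05,0,0,0],[-0.002,0.0085,0.1,0,0,0],[-0.002,0.0085,0.135,0,0,0],[-0.002,0.0085,0.155,0,0,0],[-0.002,0.0085,0.165,0,0,0]]'; python3 -m crank '[[0,0,0.01,0,0,0],[0,0,0.02,0,0,0],[0,0,0.025,0,0,0],[0,0,0.025,0,0,0]]' - 60;  python3 t.py .5443 -.0035 .0906 -1.5
```

```text
t: 8.45
position: [0.5448, -0.003, 0.1043]
ee_rot: [1.0, -0.013, -0.0, -0.0]
force: [-2.9, 3.6, 7.3]
opening: 0.0435
grip_force: 45.0
t: 8.78
position: [0.5449, -0.0032, 0.0954]
ee_rot: [1.0, -0.014, 0.0, -0.0]
force: [0.1, 0.3, -2.9]
opening: 0.0432
grip_force: 60.0
[-0.0015  0.0008  0.012  -0.     -0.0001 -0.0001]
```

```bash
python3 -m crank '[[0,0,0.006,0,0,0],[0,0,0.012,0,0,0],[0,0,0.014,0,0,0],[0,0,0.015,0,0,0]]'; python3 -m crank '[[0,0,0.003,0,0,0],[0,0,0.005,0,0,0]]'; python3 -m crank '[[0,0,0.003,0,0,0],[0,0,0.005,0,0,0]]'
```

```text
t: 9.12
position: [0.5453, -0.0034, 0.0905]
ee_rot: [1.0, -0.014, 0.001, -0.0]
force: [-5.6, 4.7, 21.2]
opening: 0.0435
grip_force: 60.0
t: 9.28
position: [0.5455, -0.0033, 0.0904]
ee_rot: [1.0, -0.014, 0.002, 0.0]
force: [-13.6, 5.5, 50.4]
opening: 0.0433
grip_force: 60.0
t: 9.45
position: [0.546, -0.0033, 0.0902]
ee_rot: [1.0, -0.013, 0.003, 0.0]
force: [-18.4, 5.7, 68.8]
opening: 0.0433
grip_force: 60.0
```

```bash
python3 -m crank '[[0,0,-0.01,0,0,0],[0,0,-0.04,0,0,0],[0,0,-0.1,0,0,0],[0,0,-0.17,0,0,0],[0,0,-0.25,0,0,0]]'; python3 - <<'E'
from h import *
np.set_printoptions(precision=4,suppress=True)
s=snap('side'); P,_=cloud(s)
r=np.hypot(*(P[:,:2]-[.5443,-.0035]).T); q=P[(r<.006)&(P[:,2]<.09)]; print('pin z',len(q),np.median(q[:,2]))
f=Rn.from_euler('z',-18.8,degrees=True).apply(P-[.4398,-.0391,0]); q=P[(abs(f[:,0])<.028)&(abs(f[:,1])<.016)]; print('spreader z',np.percentile(q[:,2],[5,50,90]))
cv2.imwrite('pics/s3c.png',cv2.resize(s['img'][130:300,250:450,::-1],None,fx=3,fy=3))
E
python3 t.py .6385 .300 .18 -1.5
```

```text
t: 9.87
position: [0.5446, -0.0038, 0.1855]
ee_rot: [1.0, -0.014, -0.0, 0.0]
force: [0.4, -0.9, -2.3]
opening: 0.0431
grip_force: 60.0
pin z 10 0.05118284778499266
spreader z [0.0504 0.0558 0.0586]
[ 0.2077 -0.7659  0.0309  0.0002 -0.0013 -0.0002]
```

View pics/s3c.png

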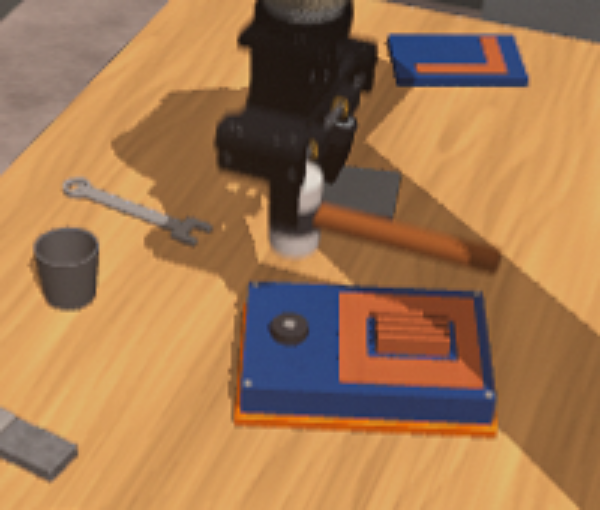

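The pin is flush with the collar at (290,325) and the spreader stands proud at (412,330). The mallet goes back to the mat.

```bash
python3 -m crank '[[0.05,-0.08,0,0,0,0],[0.08,-0.18,0,0,0,0],[0.11,-0.28,0,0,0,0],[0.14,-0.38,0,0,0,0],[0.16,-0.48,0,0,0,0]]'|head -2; python3 t.py .634 .2985 .12 -1.5
```

```text
t: 10.33
position: [0.6151, 0.1883, 0.185]
[ 0.0394 -0.2766  0.1626 -0.     -0.0002 -0.0003]
```

```bash
python3 -m crank '[[0.02,-0.1,0,0,0,0],[0.03,-0.19,0.03,0,0,0],[0.039,-0.25,0.08,0,0,0],[0.039,-0.275,0.13,0,0,0],[0.039,-0.275,0.18,0,0,0]]'|head -2; python3 -m crank '[[0,0,0.05,0,0,0],[0,0,0.1,0,0,0],[0,0,0.13,0,0,0],[0,0,0.14,0,0,0]]'; python3 t.py .634 .2985 .0425 -1.5
```

```text
t: 10.75
position: [0.6325, 0.2989, 0.1117]
t: 11.08
position: [0.632, 0.2956, 0.0546]
ee_rot: [1.0, -0.014, -0.001, 0.001]
force: [-0.0, -0.0, -2.7]
opening: 0.0434
grip_force: 60.0
[ 0.0048 -0.0075  0.0301  0.0002  0.0004 -0.0002]
```

```bash
python3 -m crank '[[0,0,0.01,0,0,0],[0,0,0.02,0,0,0],[0,0,0.025,0,0,0],[0,0,0.0265,0,0,0]]'; python3 -m crank '[[0,0,0.002,0,0,0],[0,0,0.003,0,0,0]]'
```

```text
t: 11.42
position: [0.633, 0.2956, 0.0465]
ee_rot: [1.0, -0.014, 0.0, -0.0]
force: [-0.1, -0.0, -3.1]
opening: 0.0434
grip_force: 60.0
t: 11.58
position: [0.633, 0.2956, 0.0453]
ee_rot: [1.0, -0.014, 0.0, -0.0]
force: [-0.1, 0.1, -2.5]
opening: 0.0435
grip_force: 60.0
```

```bash
python3 -m crank '[[0,0,0.002,0,0,0],[0,0,0.004,0,0,0],[0,0,0.0055,0,0,0],[0,0,0.0055,0,0,0]]'; python3 -m crank '[[0,0,0.002,0,0,0],[0,0,0.002,0,0,0]]'
```

```text
t: 11.92
position: [0.6328, 0.2955, 0.0426]
ee_rot: [1.0, -0.014, -0.0, 0.0]
force: [0.2, 0.4, -1.6]
opening: 0.0434
grip_force: 60.0
t: 12.08
position: [0.6328, 0.2956, 0.0425]
ee_rot: [1.0, -0.014, 0.0, 0.0]
force: [-2.2, -0.3, 2.9]
opening: 0.0432
grip_force: 60.0
```

Contact with the mat. I'll open, then rise.

```bash
python3 -m crank '[[0,0,0,0,0,0],[0,0,0,0,0,0],[0,0,0,0,0,0],[0,0,0,0,0,0],[0,0,0,0,0,0]]' 1; python3 -m crank '[[0,0,0,0,0,0],[0,0,0,0,0,0],[0,0,0,0,0,0]]' 1;  python3 -m crank '[[0,0,-0.06,0,0,0],[0,0,-0.15,0,0,0],[0,0,-0.25,0,0,0],[0,0,-0.35,0,0,0],[0,0,-0.45,0,0,0]]'; python3 t.py .36 -.066 .22 18.8
```

```text
t: 12.5
position: [0.6329, 0.2955, 0.0418]
ee_rot: [1.0, -0.014, 0.0, 0.0]
force: [0.0, -0.6, 0.1]
opening: 0.0712
grip_force: 0.0
t: 12.75
position: [0.6328, 0.2956, 0.0418]
ee_rot: [1.0, -0.014, -0.0, 0.0]
force: [-0.1, -0.3, -0.5]
opening: 0.0913
grip_force: 0.0
t: 13.17
position: [0.6325, 0.2955, 0.2237]
ee_rot: [1.0, -0.014, -0.0, 0.0]
force: [-0.4, 0.4, -0.8]
opening: 0.0951
grip_force: 0.0
[-0.6557  0.9223  0.0096  0.      0.     -0.0567]
```

```bash
python3 -m crank '[[-0.2,0.25,0,0,0,-0.02],[-0.3,0.5,0,0,0,-0.04],[-0.4,0.7,0,0,0,-0.0567],[-0.55,0.9,-0.06,0,0,-0.0567],[-0.55,0.9,-0.06,0,0,-0.0567]]'|head -3; python3 t.py .41 -.049 .25 18.8
```

```text
t: 13.58
position: [0.5173, 0.1207, 0.2286]
ee_rot: [0.986, 0.164, -0.0, 0.0]
[-0.391   0.3147 -0.0535  0.      0.      0.0002]
```

```bash
python3 -m crank '[[-0.391,0.3147,-0.0535,0,0,0],[-0.391,0.3147,-0.0535,0,0,0],[-0.391,0.3147,-0.0535,0,0,0],[-0.391,0.3147,-0.0535,0,0,0],[-0.391,0.3147,-0.0535,0,0,0]]'|head -3; python3 -m crank '[[0,0,0,0,0,0],[0,0,0,0,0,0]]'|head -2; python3 - <<'E'
from h import *
np.set_printoptions(precision=4,suppress=True)
s=snap('wrist'); save(s,'w4.png'); P,uv=cloud(s)
f=Rn.from_euler('z',-18.8,degrees=True).apply(P-[.4398,-.0391,0])
q=P[(abs(f[:,0])<.045)&(abs(f[:,1])<.035)&(P[:,2]>.050)&(P[:,2]<.075)]
print('spr',len(q),np.percentile(q[:,2],[5,50,95]),cv2.minAreaRect(q[:,:2].astype(np.float32)))
q=P[(abs(f[:,0])<.2)&(abs(f[:,1])<.09)&(P[:,2]>.036)&(P[:,2]<.05)]; print('fix',cv2.minAreaRect(q[:,:2].astype(np.float32)))
for n in ['scene','side']:
    s=snap(n); P,_=cloud(s); r=np.hypot(*(P[:,:2]-[.633,.2965]).T); q=P[(r<.04)&(P[:,2]>.066)&(P[:,2]<.09)]; print(n,np.median(q[:,2]),cv2.minEnclosingCircle(q[:,:2].astype(np.float32)))
E
python3 t.py .4396 -.0392 .12 18.8
```

```text
t: 14.0
position: [0.4097, -0.049, 0.2504]
ee_rot: [0.987, 0.163, 0.0, 0.0]
t: 14.17
position: [0.4109, -0.0487, 0.2505]
spr 2415 [0.0528 0.0547 0.0607] ((0.4400812089443207, -0.04086395353078842), (0.06388519704341888, 0.039780911058187485), 18.476484298706055)
fix ((0.47830748558044434, -0.02785564213991165), (0.2207220494747162, 0.15050539374351501), 18.870237350463867)
scene 0.07553840195751288 ((0.6317778825759888, 0.29553985595703125), 0.022234607487916946)
side 0.07361072343346886 ((0.6316916942596436, 0.2971910238265991), 0.023105230182409286)
[ 0.072   0.0042  0.3247  0.     -0.      0.0002]
```

View pics/w4.png

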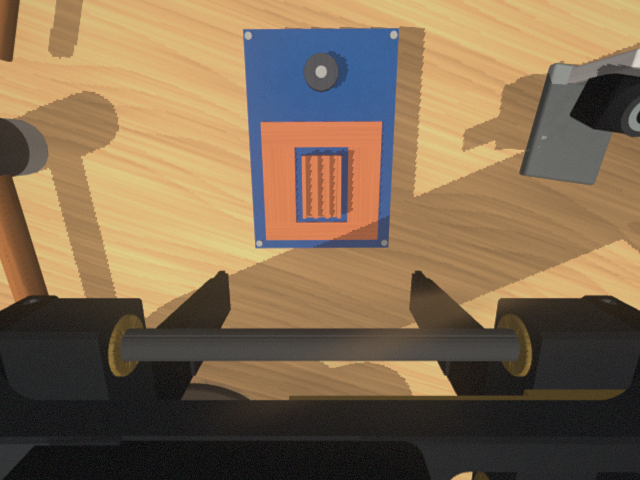

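Wrist view: the spreader is proud at (322,186) and the pin is flush at (321,72). The mallet stands on the mat at (0.632, 0.296). Descending now.

```bash
python3 -m crank '[[0.03,0.005,0.08,0,0,0],[0.06,0.0065,0.18,0,0,0],[0.072,0.0065,0.28,0,0,0],[0.072,0.0065,0.38,0,0,0],[0.072,0.0065,0.44,0,0,0]]'|head -2;  python3 -m crank '[[0,0,0.01,0,0,0],[0,0,0.01,0,0,0]]'; python3 t.py .440 -.04 .0465 18.7
```

```text
t: 14.73
position: [0.4388, -0.0391, 0.0705]
t: 14.9
position: [0.4392, -0.0397, 0.0688]
ee_rot: [0.986, 0.164, -0.002, -0.001]
force: [0.6, -0.8, 0.1]
opening: 0.095
grip_force: 0.0
[ 0.0018  0.0014  0.0557 -0.0003  0.0005  0.0006]
```

```bash
python3 -m crank '[[0.002,0.001,0.02,0,0,0],[0.002,0.001,0.035,0,0,0],[0.002,0.001,0.045,0,0,0],[0.002,0.001,0.048,0,0,0],[0.002,0.001,0.048,0,0,0]]'; python3 t.py .440 -.04 .0465 18.7
```

```text
t: 15.32
position: [0.4404, -0.0409, 0.051]
ee_rot: [0.987, 0.163, 0.0, 0.0]
force: [-0.3, 0.8, 0.1]
opening: 0.0951
grip_force: 0.0
[-0.0003 -0.0025  0.0113  0.0001 -0.0001  0.0003]
```

```bash
python3 -m crank '[[0,-0.0015,0.006,0,0,0],[0,-0.0015,0.01,0,0,0],[0,-0.0015,0.01,0,0,0]]'; for i in 1 2 3; do python3 -m crank '[[0,0,0,0,0,0],[0,0,0,0,0,0],[0,0,0,0,0,0],[0,0,0,0,0,0],[0,0,0,0,0,0]]' -1 40; done
```

```text
t: 15.57
position: [0.4401, -0.0403, 0.0467]
ee_rot: [0.987, 0.163, 0.0, 0.0]
force: [-0.6, -0.4, 0.5]
opening: 0.0952
grip_force: 0.0
t: 15.98
position: [0.4401, -0.0403, 0.0468]
ee_rot: [0.987, 0.163, 0.0, 0.0]
force: [1.0, 1.0, -0.7]
opening: 0.0669
grip_force: 0.0
t: 16.4
position: [0.4402, -0.0403, 0.0468]
ee_rot: [0.987, 0.163, 0.0, 0.0]
force: [-0.2, -1.4, 0.8]
opening: 0.0397
grip_force: 40.0
t: 16.82
position: [0.4402, -0.0404, 0.0468]
ee_rot: [0.987, 0.163, 0.0, 0.0]
force: [-0.2, -0.4, 0.3]
opening: 0.0395
grip_force: 40.0
```

```bash
python3 -m crank '[[0,0,-0.03,0,0,0],[0,0,-0.1,0,0,0],[0,0,-0.2,0,0,0],[0,0,-0.3,0,0,0],[0,0,-0.4,0,0,0]]' - 50; python3 -m crank '[[0,0,-0.1,0,0,0],[0,0,-0.15,0,0,0],[0,0,-0.15,0,0,0]]'|head -2; cat > g.py <<'E'
from h import *
import sys
np.set_printoptions(precision=4,suppress=True)
R=Rn.from_euler('z',11.,degrees=True)*Rn.from_euler('y',-20,degrees=True)
L=np.array([.597,-.2895,.098])
T=R*Rn.from_euler('x',180,degrees=True)
if __name__=='__main__':
  for d in (.17,.12,.09): 
    p=L+R.apply([0,0,d+.0068]); print(d,p,move(p,T))
E
python3 g.py
```

```text
t: 17.23
position: [0.4393, -0.04, 0.2083]
ee_rot: [0.987, 0.163, -0.001, -0.0]
force: [0.9, -0.4, -2.8]
opening: 0.0396
grip_force: 50.0
t: 17.48
position: [0.4412, -0.0404, 0.2707]
0.17 [ 0.5376 -0.301   0.2641] [ 0.0179  0.6943  0.0191 -0.0033  0.0545  0.0216]
0.12 [ 0.5544 -0.2978  0.2172] [ 0.0595  0.6997  0.1369 -0.0033  0.0545  0.0216]
0.09 [ 0.5645 -0.2958  0.189 ] [ 0.0845  0.7029  0.2075 -0.0033  0.0545  0.0216]
```

```bash
python3 -m crank '[[0,0.08,0,0,0.012,0.005],[0,0.17,0,-0.001,0.025,0.01],[0.01,0.26,0,-0.002,0.037,0.015],[0.01,0.35,0.01,-0.003,0.048,0.02],[0.017,0.44,0.01,-0.0033,0.0545,0.0216]]'; python3 g.py
```

```text
t: 17.9
position: [0.502, -0.206, 0.2605]
ee_rot: [0.981, 0.093, 0.17, -0.018]
force: [1.1, 0.7, -1.9]
opening: 0.0395
grip_force: 50.0
0.17 [ 0.5376 -0.301   0.2641] [ 0.0437  0.2501  0.0047 -0.0005  0.0009 -0.0007]
0.12 [ 0.5544 -0.2978  0.2172] [ 0.0444  0.2505  0.1297 -0.0005  0.0009 -0.0007]
0.09 [ 0.5645 -0.2958  0.189 ] [ 0.0449  0.2507  0.2047 -0.0005  0.0009 -0.0007]
```

```bash
python3 -m crank '[[0.02,0.08,0,0,0,0],[0.035,0.16,0,0,0,0],[0.044,0.22,0,0,0,0],[0.044,0.25,0,0,0,0],[0.044,0.25,0.03,0,0,0]]'; python3 g.py;  python3 - <<'E'
from h import *
from g import R
s=snap('side'); cv2.imwrite('pics/s5.png',cv2.resize(s['img'][90:260,280:480,::-1],None,fx=3,fy=3))
E
```

```text
t: 18.32
position: [0.5426, -0.3012, 0.2563]
ee_rot: [0.981, 0.093, 0.17, -0.017]
force: [-0.7, 0.2, -3.3]
opening: 0.0395
grip_force: 50.0
0.17 [ 0.5376 -0.301   0.2641] [-0.0049 -0.0028 -0.0226 -0.0002  0.001  -0.0005]
0.12 [ 0.5544 -0.2978  0.2172] [-0.0041 -0.0027  0.1024 -0.0002  0.001  -0.0005]
0.09 [ 0.5645 -0.2958  0.189 ] [-0.0036 -0.0026  0.1774 -0.0002  0.001  -0.0005]
```

View pics/s5.png

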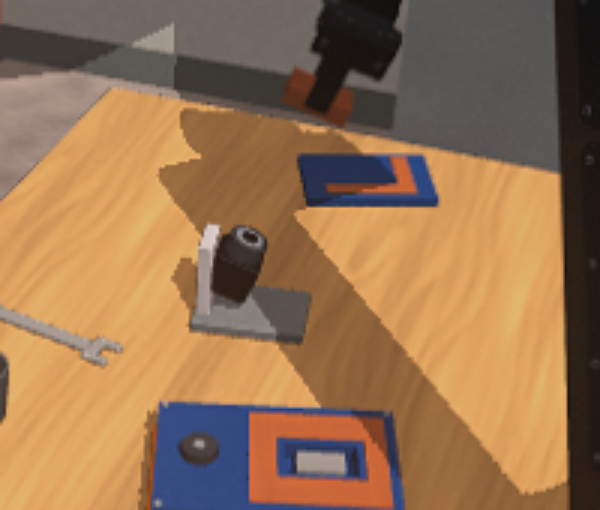

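The spreader at crop (318,95) is parallel to the lens face at (250,238), on its axis, and the pin is still flush at (200,447). Closing to 90 mm.

```bash
python3 -m crank '[[-0.003,-0.002,0.05,0,0.001,-0.0005],[-0.003,-0.002,0.11,0,0.001,-0.0005],[-0.003,-0.002,0.15,0,0.001,-0.0005],[-0.003,-0.002,0.17,0,0.001,-0.0005],[-0.003,-0.002,0.175,0,0.001,-0.0005]]'|head -3;python3 -m crank '[[0,0,0,0,0,0],[0,0,0,0,0,0],[0,0,0,0,0,0]]'; python3 g.py; python3 - <<'E'
from h import *
from g import R,L
np.set_printoptions(precision=4,suppress=True)
for n in ['scene','side']:
    s=snap(n)
    for d in models.silhouettes('spreader',n):
        q,uv=cloud(s,d['pixels']); c=R.inv().apply(q-L)
        k=(abs(c[:,0])<.07)&(abs(c[:,1])<.05)&(c[:,2]>.06)&(c[:,2]<.14)
        if k.sum()>50: print(n,d['p'],k.sum(),'cam-frame min/med/max',np.percentile(c[k],[2,50,98],axis=0))
    P,_=cloud(s); c=R.inv().apply(P-L); k=(abs(c[:,0])<.05)&(abs(c[:,1])<.04)&(abs(c[:,2])<.015)
    print('lens pts',k.sum(),c[k].mean(0) if k.sum() else 0)
    r=np.hypot(*(P[:,:2]-[.632,.2965]).T); q=P[(r<.04)&(P[:,2]>.066)&(P[:,2]<.09)]; print(n,np.median(q[:,2]),cv2.minEnclosingCircle(q[:,:2].astype(np.float32)))
E
```

```text
t: 18.78
position: [0.5638, -0.2918, 0.1886]
ee_rot: [0.98, 0.096, 0.171, -0.019]
t: 19.03
position: [0.5644, -0.2937, 0.1918]
ee_rot: [0.98, 0.096, 0.173, -0.017]
force: [0.0, 0.5, -2.2]
opening: 0.0399
grip_force: 50.0
0.17 [ 0.5376 -0.301   0.2641] [-0.0031  0.0049 -0.1936 -0.0002 -0.0001  0.0004]
0.12 [ 0.5544 -0.2978  0.2172] [-0.0032  0.0051 -0.0686 -0.0002 -0.0001  0.0004]
0.09 [ 0.5645 -0.2958  0.189 ] [-0.0032  0.0052  0.0064 -0.0002 -0.0001  0.0004]
scene 0.94 641 cam-frame min/med/max [[-0.0296 -0.0151  0.0944]
 [ 0.0136  0.003   0.1074]
 [ 0.033   0.0224  0.1143]]
lens pts 431 [ 0.007   0.0045 -0.0027]
scene 0.0754402222137165 ((0.630620539188385, 0.29437074065208435), 0.02279532328248024)
side 0.53 152 cam-frame min/med/max [[-0.0291 -0.0151  0.0925]
 [ 0.0129  0.0189  0.1072]
 [ 0.0327  0.0278  0.1127]]
lens pts 122 [-0.0004  0.0102 -0.0043]
side 0.07353138198434042 ((0.6307953596115112, 0.29678964614868164), 0.02370002679526806)
```

```bash
python3 -m crank '[[-0.003,0.005,0.006,0,0,0],[-0.003,0.005,0.006,0,0,0],[-0.003,0.005,0.006,0,0,0],[-0.003,0.005,0.006,0,0,0],[-0.003,0.005,0.006,0,0,0]]'|head -2; python3 -m crank '[[0,0,0,0,0,0],[0,0,0,0,0,0],[0,0,0,0,0,0],[0,0,0,0,0,0],[0,0,0,0,0,0]]'; python3 g.py|tail -1
python3 -c "
from h import *
print(bot.sign_off())"
```

```text
t: 19.65
position: [0.5645, -0.2957, 0.1881]
t: 20.07
position: [0.5645, -0.2957, 0.1881]
ee_rot: [0.98, 0.096, 0.173, -0.018]
force: [-0.2, 0.3, -2.3]
opening: 0.0398
grip_force: 50.0
0.09 [ 0.5645 -0.2958  0.189 ] [ 0.0007  0.0004 -0.0019 -0.0004  0.      0.0003]
the job is handed in; nothing more can be done
None
```

I handed the job in at about 20 s: the pin is flush with its collar, the mallet is back upright on its mat, and the spreader is held square about 90 mm in front of the lens; the hand-in gave no verdict, so these are my own measurements.

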